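# Turn the reversed chisel round in its rack

### The job

One of the two chisels in the rack was put away backwards, with its blade sticking out. Draw it out by the blade, lay it flat on the bench clear of the rack and let go, then take it by the handle and slide it blade first into its empty bay until the tip is fully home against the back, and let go. Do not disturb the other chisel or the tape measure by the rack.

Things in the scene. Friction and masses are not known exactly. Their poses are not given: they have to be found in the camera images.
- chisel: The reversed bevel-edge chisel, 263 mm long, about 0.17 kg. Origin mid-length on its underside; +y runs along it to the handle end, z up. Round handle 29 mm thick from y = +23 to +131 mm; 9 mm neck; blade from y = -2 to -131 mm, 16 mm wide, at most 16 mm high. Starts level in one of the two bays, handle inside (its end 2 to 16 mm short of the back), blade out
- chisel_tip (a point): The cutting end of the reversed chisel's blade, 8 mm above its underside
- chisel_butt (a point): The end of the reversed chisel's handle, on its axis, 14.5 mm above the underside. The chisel balances near y = +55 mm, so it tips out of the raised bay if let go with the tip far from the back
- neighbour: The other, identical chisel, already the right way round in the other bay, blade in, handle out; same frame as chisel
- rack: Fixed wooden rack, 176 mm wide (x), y from -115 to +100 mm, 83 mm high; origin on the bench, z up. Its two bays open to its +y; each is 67 mm wide, 42 mm high, 200 mm deep, with a level floor 32 mm above the bench, a roof over its full depth and a solid back at y = -100 mm; bay centres at x = -42.5 and +42.5 mm
- bay_a (a point): Middle of the mouth of the bay at the rack's x = -42.5 mm, on its floor. The bench in front of the bays (to the robot's left, about x 0.38 to 0.60, y 0.15 to 0.27) is clear; a 6 mm plywood sheet lies beyond it
- bay_b (a point): Middle of the mouth of the bay at the rack's x = +42.5 mm, on its floor
- tape_measure: Tape measure, 33 x 85 x 70 mm, standing on the bench close beyond the rack; origin under its middle

How it is judged:
By the outcome, as a careful person would: the job done as asked, in the order asked, and still so for the second after the job is handed in, with the robot touching nothing.
It also fails if it takes over 59 s, if anything falls off the work surface, if the arm or the gripper's body presses on something with over 40 N, if the wrist force passes 120 N, or if a joint passes its speed limit or range.

### The arm

A 7-joint arm with a two-finger parallel gripper is mounted at the origin on a cart in front of the work surface, level with it; the furniture and walls round the work are solid. World frame = base frame: x ahead of the robot, y to its left, z up, the work surface at z = 0. Lengths are in m, angles in rad, forces in N, time in s.
With the tool pointing down it reaches from about 0.425 to 0.875 m from the base axis. Payload 4.7 kg.
Tool frame: the origin (TCP) lies midway between the tips of the shut fingers; the grasp point (between the pads) lies 19 mm behind it; z points along the fingers, y is the line along which they close (so a half turn about z gives the same grasp; the last joint's range is limited). The gripper opens to 87 mm and grips with 3 to 60 N. Pads are 19 mm wide; open, the fingers measure 117 mm over their backs; the gripper's body (75 mm by 190 mm) begins 51 mm behind the grasp point.
Start: joints at [-1.108, 0.321, -0.07, 1.45, 0.023, 1.371, -0.057], TCP at [0.282, 0.586, 0.223] pointing down, gripper open.
Joint ranges: [-2.86, 2.86], [-0.3, 2.09], [-1.38, 1.24], [0.06, 2.45], [-1.56, 4.7], [0.09, 2.05], [-2.69, 2.69]. Speed limits (rad/s): [2.57, 2.57, 3.14, 3.14, 3.14, 3.14, 3.14].

### API

Orientations are given as a rotation vector (axis times angle).
In Python, from bench import ctrl, camrig, probe_bus gives the robot as it stands (ctrl), with the cameras (camrig) and the readings (probe_bus).
- The arm moves only by the shell command python3 inch.py FILE [FORCE], which reads ROWS from the file FILE. ROWS is a JSON list that holds a single list of rows (three levels of brackets), with 1 to 20 rows, each of 5 numbers: dx, dy, dz in m, then a turn about the tool's z in rad, then the opening from 0.0 (shut) to 1.0 (fully open); each row is the pose to reach, as a shift and turn from the pose commanded when the command began, along the tool's axes at that moment; what a row does not reach only later rows make up. A row lasts 1/10 s, in which the tool goes at most 0.05 m and 0.15 rad, less where a joint would pass 70% of its speed; a pose out of reach is approached as far as the arm can. The fingers move at their own pace and stop on an object; FORCE is the grip in N (left out, the last holds). Time passes only in rows, so rows that do not move let the fingers close. It prints the time, the measured TCP pose, the force, the opening and the grip force at its end. Input that does not fit is refused with a message, and nothing moves.
- probe_bus.get_state(): the state, without advancing time (a new reading comes with each control period).
- camrig.get_image(name): name is "side" or "top"; returns the picture (400x640x3 uint8, red, green, blue); there is no depth.
- camrig.camera_model(name): a dict with "vertical_fov" (degrees; the focal length in pixels is half the picture's height over the tangent of half this angle, whatever the lens; pixels are square), "cx", "cy" (the principal point, pixels), "rvec" (rotation vector, rad) and "tvec" (3), from world to camera coordinates, as OpenCV has them. Camera axes: x right, y down, z forward; pixel columns grow to the right and rows downward; lengths in m; the calibration is good to about 2 mm. A picture is of the moment at which its call begins. camera_model takes no time and is no camera call.
- ctrl.close_job(): hands the job in; it is judged then, once.
The state is a dict: "time": time; "joint_positions": joint angles; "qd": joint speeds; "joint_torque": joint torques, N m; "position": TCP position; "tool_rot": TCP orientation; "ft_force": force on the tool from outside, world axes, zero at the start; "torque": the same for the moment, N m; "grip_width": opening from 0.0 (shut) to 1.0 (fully open); "grip_force": force on a finger pad.
Only numpy, scipy, OpenCV 4.12 (cv2) and the standard library are available. Lean on these libraries where they do the work, as an engineer would, in place of code of your own. Each camera call takes 0.05 s, during which the arm holds its last target. There are 200 camera calls.

## Working session

There is one attempt and no reset: what is moved stays moved. The work goes in short steps, Python scripts to look and compute and a shell command to move; the robot and the scene stay as the last step left them, time stands still between calls to the robot, and variables do not carry over. Pictures are saved under pics/ and viewed, at most 12 in all, crops included, and the job is handed in when it is done.

```bash
ls; mkdir -p pics
cat > h.py <<'E'
import numpy as np,cv2
from scipy.spatial.transform import Rotation as R
from bench import ctrl, camrig, probe_bus
def cam(n):
    m=camrig.camera_model(n); f=200/np.tan(np.radians(m["vertical_fov"])/2)
    return m,np.array([[f,0,m["cx"]],[0,f,m["cy"]],[0,0,1]])
def at_z(n,uv,z):
    m,K=cam(n); Rm=R.from_rotvec(np.ravel(m["rvec"])).as_matrix(); t=np.ravel(m["tvec"])
    c=-Rm.T@t; d=Rm.T@np.linalg.inv(K)@np.array([uv[0],uv[1],1.]); return c+d*(z-c[2])/d[2]
def proj(n,P):
    m,K=cam(n); return cv2.projectPoints(np.array(P,float).reshape(-1,3),np.array(m["rvec"],float).ravel(),np.array(m["tvec"],float).ravel(),K,None)[0].reshape(-1,2)
def snap(n,name,crop=None,s=1):
    im=camrig.get_image(n)[:,:,::-1]
    if crop: x0,y0,x1,y1=crop; im=im[y0:y1,x0:x1]
    cv2.imwrite("pics/"+name,cv2.resize(im,None,fx=s,fy=s,interpolation=cv2.INTER_CUBIC))
E
python3 - <<'E'
from h import *
snap("top","t0.png",None,1.25);snap("side","s0.png",None,1.25)
for n in("top","side"): print(camrig.camera_model(n))
s=probe_bus.get_state();print(s["position"],s["tool_rot"],R.from_rotvec(s["tool_rot"]).as_matrix().round(3),s["time"])
E
```

```text
bench.py
inch.py
pics
{'vertical_fov': 49.77803621250774, 'cx': 319.06237597408517, 'cy': 189.0286289063167, 'rvec': array([ 2.15064662, -2.12711445,  0.20416323]), 'tvec': array([-0.02642885,  0.59456765,  0.82114275])}
{'vertical_fov': 52.5130788368787, 'cx': 323.7760747872574, 'cy': 194.6340184683727, 'rvec': array([ 2.05728771, -0.70886763,  0.39277603]), 'tvec': array([-0.47051321,  0.23449569,  0.60070639])}
[0.28186571 0.58514555 0.22157297] [-6.98964100e-01 -3.06256913e+00  2.72697342e-03] [[-0.901  0.434 -0.001]
 [ 0.434  0.901 -0.002]
 [-0.    -0.002 -1.   ]] 0.1
```

View pics/t0.png

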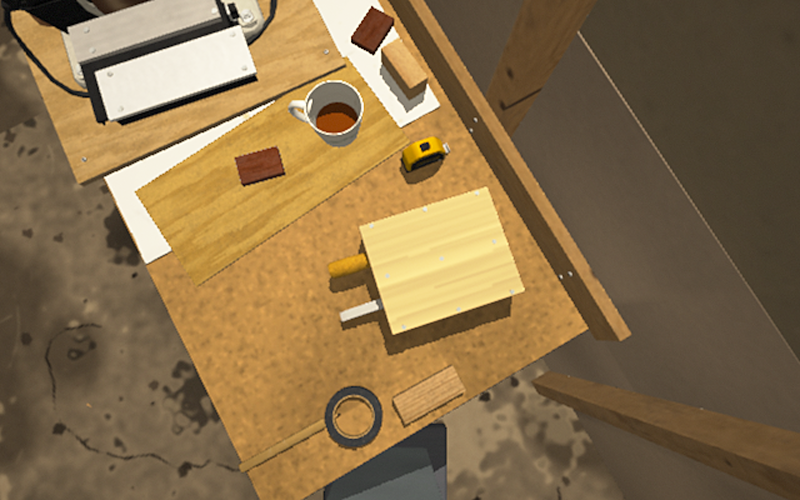

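View pics/s0.png

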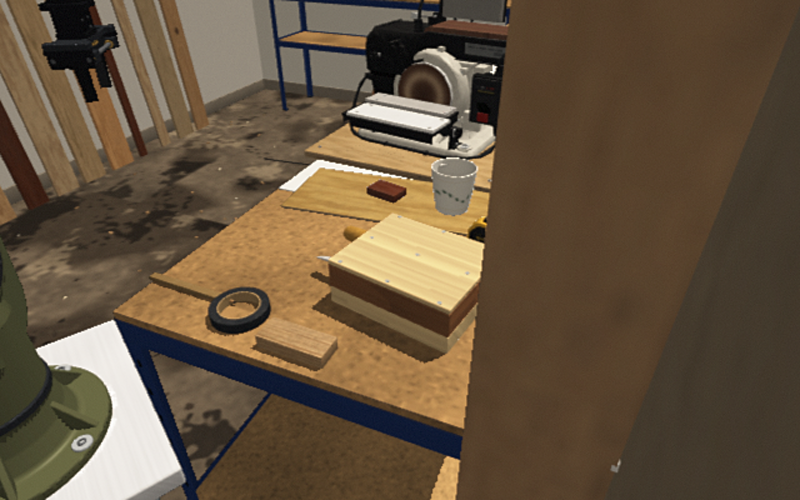

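The top view shows the rack roof corners at about (360,227), (486,188), (524,290) and (391,333) in display pixels. The reversed blade sticks out at (341,317)–(381,309) and the neighbour's handle is at (330,268). The tape measure is at (425,153). I'll enlarge the rack area.

Run:
```python
from h import *
snap("top","t1.png",(230,130,430,280),4)
for p in [(360,227),(486,188),(524,290),(391,333)]: print(at_z("top",np.array(p)/1.25,.083).round(4))
for p in [(341,317),(381,309)]: print(at_z("top",np.array(p)/1.25,.045).round(4))
```

```text
[0.6033 0.0415 0.083 ]
[ 0.6691 -0.1573  0.083 ]
[ 0.5078 -0.2131  0.083 ]
[ 0.4407 -0.0089  0.083 ]
[0.4647 0.0706 0.045 ]
[0.478  0.0073 0.045 ]
```

View pics/t1.png

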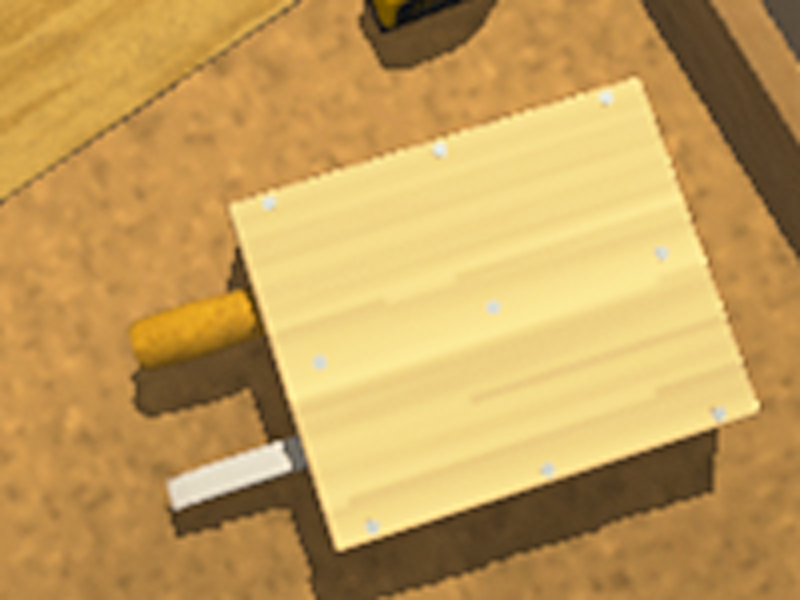

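Run:
```python
from h import *
o=np.array([230,130])
C=[at_z("top",np.array(p)/4+o,.083)[:2] for p in [(231,205),(640,78),(758,408),(338,550)]]
T=np.array([[88,100],[88,-115],[-88,-115],[-88,100]])/1000.
# rigid fit
C=np.array(C);c=C.mean(0);t=T.mean(0);U,S,V=np.linalg.svd((T-t).T@(C-c));M=V.T@U.T
org=c-M@t
print("resid",((M@T.T).T+org-C).round(4).tolist(),"M",M.round(4).tolist(),"org",org.round(4),"yaw y",np.degrees(np.arctan2(M[1,1],M[0,1])))
tr=lambda p:(M.T@(p-org)).round(4)
for p,z in [((168,482),.040),((177,510),.032),((172,496),.040),((230,477),.046),((280,460),.046),((295,455),.046)]:
    w=at_z("top",np.array(p)/4+o,z); print("chisel",w.round(4),"rack",tr(w[:2]))
print("nb butt",tr(at_z("top",np.array((132,345))/4+o,.0465)[:2]))
np.savez("rack.npz",M=M,org=org)
for p in [(150,262),(255,500),(585,328),(198,285),(137,190),(405,143),(240,468),(325,430),(353,385)]: print(p,at_z("top",np.array(p)/1.25,0)[:2].round(3))
```

```text
resid [[0.0007, 0.002], [0.0019, -0.0002], [-0.0018, -0.0021], [-0.0008, 0.0004]] M [[0.9485, -0.3168], [0.3168, 0.9485]] org [ 0.553  -0.0788] yaw y 108.47093519178398
chisel [0.471  0.0728 0.04  ] rack [-0.0298  0.1698]
chisel [0.4573 0.0686 0.032 ] rack [-0.044   0.1701]
chisel [0.4641 0.0706 0.04  ] rack [-0.037   0.1699]
chisel [0.4736 0.0416 0.046 ] rack [-0.0372  0.1393]
chisel [0.4822 0.0169 0.046 ] rack [-0.0368  0.1132]
chisel [0.4847 0.0095 0.046 ] rack [-0.0368  0.1053]
nb butt [0.0407 0.1667]
(150, 262) [0.554 0.399]
(255, 500) [0.179 0.202]
(585, 328) [ 0.452 -0.335]
(198, 285) [0.517 0.316]
(137, 190) [0.679 0.432]
(405, 143) [ 0.772 -0.03 ]
(240, 468) [0.227 0.228]
(325, 430) [0.285 0.095]
(353, 385) [0.356 0.052]
```

```bash
cat >> h.py <<'E'
_r=np.load("rack.npz");M,org=_r["M"],_r["org"]
def r2w(x,y): return M@np.array([x,y])+org
def st():
    s=probe_bus.get_state(); Rt=R.from_rotvec(s["tool_rot"]).as_matrix(); return s,Rt
def go(xy,z,yaw):
    "needed shift in tool axes and turn; yaw deg of tool y axis"
    s,Rt=st(); d=Rt.T@(np.array([xy[0],xy[1],z])-s["position"])
    cur=np.degrees(np.arctan2(Rt[1,1],Rt[0,1])); print("now",np.round(s["position"],4),"yaw",round(cur,2),"t",s["time"],"rack",(M.T@(np.array(s["position"][:2])-org)).round(4),"| target",np.round([*xy,z],3),"shift",d.round(4),"turn",round(-np.radians((yaw-cur+180)%360-180),3))
E
python3 - <<'E'
from h import *
go(r2w(-.037,.148),.12,18.47)
E
echo '[[[-0.03, -0.03, 0, 0.05, 0.6], [-0.06, -0.06, 0, 0.1, 0.6], [-0.09, -0.09, 0, 0.16, 0.6], [-0.12, -0.12, 0, 0.22, 0.6], [-0.15, -0.15, 0, 0.28, 0.6], [-0.18, -0.18, 0.01, 0.35, 0.6], [-0.21, -0.21, 0.02, 0.41, 0.6], [-0.24, -0.24, 0.03, 0.47, 0.6], [-0.27, -0.27, 0.04, 0.53, 0.6], [-0.30, -0.30, 0.05, 0.59, 0.6], [-0.33, -0.33, 0.06, 0.65, 0.6], [-0.36, -0.36, 0.08, 0.72, 0.6], [-0.38, -0.38, 0.09, 0.76, 0.6], [-0.395, -0.393, 0.1, 0.79, 0.6], [-0.4026, -0.4002, 0.1023, 0.8, 0.6], [-0.4026, -0.4002, 0.1023, 0.8, 0.6], [-0.4026, -0.4002, 0.1023, 0.8, 0.6]]]' > next.json && python3 inch.py next.json
python3 - <<'E'
from h import *
go(r2w(-.037,.148),.026,18.47)
snap("top","t2.png",(230,130,430,280),4)
E
```

```text
time: 1.85
position: [0.4712, 0.0519, 0.1206]
tool_rot: [-1.834, -2.551, -0.001]
ft_force: [0.1, 0.4, -0.9]
grip_width: 0.598
grip_force: 0.0
now [0.4712 0.0519 0.1206] yaw 18.57 t 1.85 rack [-0.0361  0.1499] | target [0.471 0.05  0.026] shift [-0.0019 -0.0009  0.0946] turn 0.002
```

View pics/t2.png

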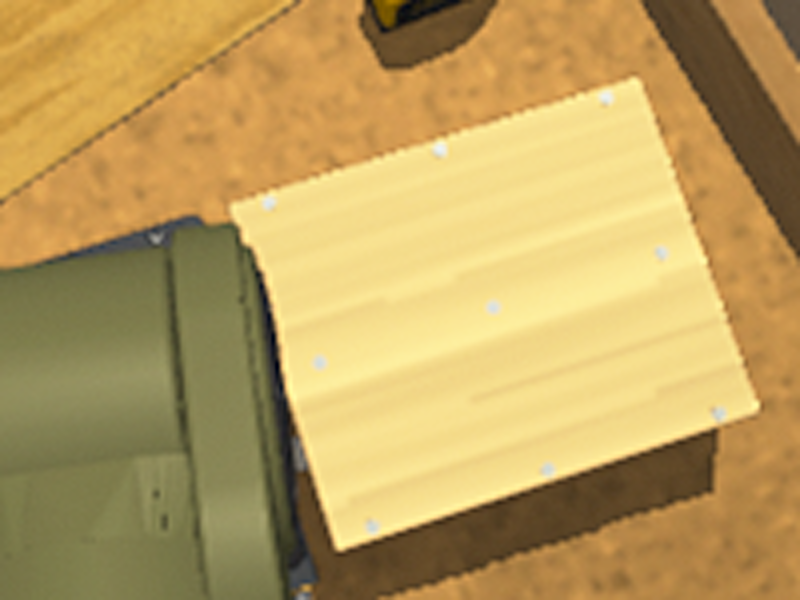

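The gripper hides the blade, and its body lines up with the rack mouth and stays in front of it. Measured against rack coordinates the pose is right, so I'll lower and close.

```bash
echo '[[[-0.002, -0.001, 0.03, 0, 0.6], [-0.002, -0.001, 0.06, 0, 0.6], [-0.002, -0.001, 0.08, 0, 0.6], [-0.002, -0.001, 0.09, 0, 0.6], [-0.002, -0.001, 0.0946, 0, 0.6], [-0.002, -0.001, 0.0946, 0, 0.6], [-0.002, -0.001, 0.0946, 0, 0.3], [-0.002, -0.001, 0.0946, 0, 0.2], [-0.002, -0.001, 0.0946, 0, 0], [-0.002, -0.001, 0.0946, 0, 0], [-0.002, -0.001, 0.0946, 0, 0], [-0.002, -0.001, 0.0946, 0, 0]]]' > next.json && python3 inch.py next.json 25
python3 - <<'E'
from h import *
go(r2w(-.037,.148+.085),.026,18.47)
E
```

```text
time: 3.1
position: [0.471, 0.0482, 0.0258]
tool_rot: [1.836, 2.549, 0.001]
ft_force: [0.3, 0.5, 0.3]
grip_width: 0.17
grip_force: 25.0
now [0.471  0.0482 0.0258] yaw 18.46 t 3.1 rack [-0.0376  0.1464] | target [0.444 0.131 0.026] shift [ 0.0866  0.0005 -0.0002] turn -0.0
```

```bash
echo '[[[0.01, 0, 0, 0, 0], [0.025, 0, 0, 0, 0], [0.045, 0, 0, 0, 0], [0.065, 0, 0, 0, 0], [0.08, 0, 0, 0, 0], [0.085, 0, 0, 0, 0], [0.085, 0, 0, 0, 0], [0.085, 0, 0, 0, 0]]]' > next.json && python3 inch.py next.json
python3 - <<'E'
from h import *
go(r2w(-.037,.140),.036,18.47)
snap("top","t3.png",(200,130,400,280),4)
E
```

```text
time: 3.9
position: [0.4439, 0.1288, 0.0257]
tool_rot: [-1.837, -2.549, -0.0]
ft_force: [-0.7, 1.5, -0.4]
grip_width: 0.169
grip_force: 25.0
now [0.4439 0.1288 0.0257] yaw 18.44 t 3.9 rack [-0.0377  0.2314] | target [0.474 0.042 0.036] shift [-0.0914  0.0007 -0.0103] turn -0.001
```

```bash
echo '[[[0, 0, 0, 0, 0.4], [0, 0, 0, 0, 0.4], [0, 0, 0, 0, 0.4], [0, 0, -0.0103, 0, 0.4], [-0.03, 0, -0.0103, 0, 0.4], [-0.06, 0, -0.0103, 0, 0.4], [-0.08, 0, -0.0103, 0, 0.4], [-0.0914, 0.0004, -0.0103, 0, 0.4], [-0.0914, 0.0004, -0.0103, 0, 0.4], [-0.0914, 0.0004, -0.0103, 0, 0.4], [-0.0914, 0.0004, -0.0103, 0, 0], [-0.0914, 0.0004, -0.0103, 0, 0], [-0.0914, 0.0004, -0.0103, 0, 0], [-0.0914, 0.0004, -0.0103, 0, 0], [-0.0914, 0.0004, -0.0103, 0, 0]]]' > next.json && python3 inch.py next.json 60
python3 - <<'E'
from h import *
go(r2w(-.037,.140),.036,18.47)
go(r2w(-.037,.140+.155),.036,18.47)
snap("top","t4.png",(200,130,400,280),4)
E
```

```text
time: 5.45
position: [0.4731, 0.0428, 0.0359]
tool_rot: [-1.836, -2.549, -0.0]
ft_force: [-0.5, 0.5, 0.8]
grip_width: 0.169
grip_force: 60.0
now [0.4731 0.0428 0.0359] yaw 18.48 t 5.45 rack [-0.0373  0.1406] | target [0.474 0.042 0.036] shift [-0.0006  0.0003 -0.0001] turn 0.0
now [0.4731 0.0428 0.0359] yaw 18.48 t 5.45 rack [-0.0373  0.1406] | target [0.424 0.189 0.036] shift [0.1544 0.0003 0.    ] turn 0.0
```

View pics/t4.png

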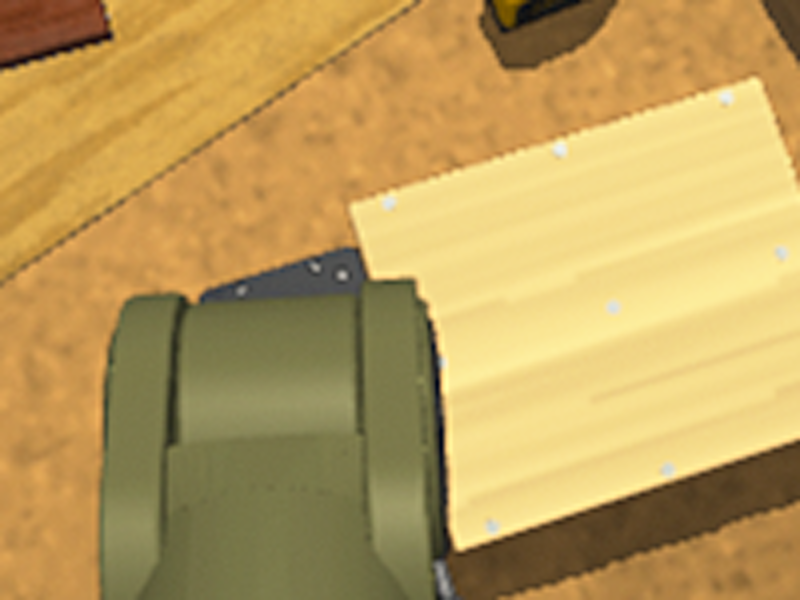

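The gripper holds the blade at the mouth and the other chisel hasn't been touched. I'll draw it clear.

```bash
echo '[[[0, 0, -0.002, 0, 0], [0.01, 0, -0.003, 0, 0], [0.025, 0, -0.004, 0, 0], [0.04, 0, -0.004, 0, 0], [0.055, 0, -0.004, 0, 0], [0.07, 0, -0.004, 0, 0], [0.085, 0, -0.004, 0, 0], [0.1, 0, -0.004, 0, 0], [0.115, 0, -0.004, 0, 0], [0.13, 0, -0.004, 0, 0], [0.145, 0, -0.004, 0, 0], [0.155, 0, -0.004, 0, 0], [0.16, 0, -0.004, 0, 0], [0.16, 0, -0.004, 0, 0], [0.16, 0, -0.004, 0, 0]]]' > next.json && python3 inch.py next.json
python3 - <<'E'
from h import *
go((.434,.203),.11,18.47+60)
snap("side","s4.png",(200,130,420,295),3.6)
E
```

```text
time: 7.0
position: [0.4227, 0.1934, 0.0399]
tool_rot: [1.837, 2.548, -0.0]
ft_force: [-0.3, -0.7, -1.8]
grip_width: 0.168
grip_force: 60.0
now [0.4227 0.1934 0.0399] yaw 18.42 t 7.0 rack [-0.0373  0.2994] | target [0.434 0.203 0.11 ] shift [ 0.0055  0.0137 -0.0701] turn -1.048
```

View pics/s4.png

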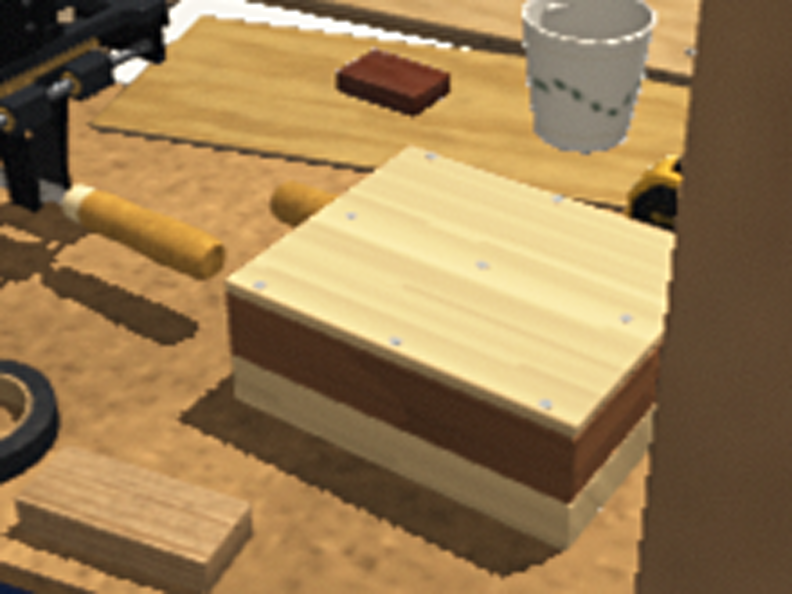

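The handle is clear of the rack at about (220,255) and is held nearly level. Next I lift, turn 60° and lay it down.

```bash
echo '[[[0, 0, -0.02, 0, 0], [0, 0, -0.04, 0, 0], [0, 0, -0.06, 0, 0], [0, 0, -0.07, 0, 0], [0, 0.002, -0.07, -0.07, 0], [0.001, 0.004, -0.07, -0.16, 0], [0.002, 0.006, -0.07, -0.26, 0], [0.003, 0.008, -0.07, -0.36, 0], [0.004, 0.01, -0.07, -0.46, 0], [0.005, 0.012, -0.07, -0.56, 0], [0.0055, 0.0137, -0.07, -0.66, 0], [0.0055, 0.0137, -0.07, -0.76, 0], [0.0055, 0.0137, -0.07, -0.86, 0], [0.0055, 0.0137, -0.07, -0.95, 0], [0.0055, 0.0137, -0.07, -1.02, 0], [0.0055, 0.0137, -0.07, -1.048, 0], [0.0055, 0.0137, -0.07, -1.048, 0], [0.0055, 0.0137, -0.07, -1.048, 0]]]' > next.json && python3 inch.py next.json
python3 - <<'E'
from h import *
go((.434,.203),.0045,18.47+60)
snap("side","s5.png",(150,110,370,275),3.6)
E
```

```text
time: 8.85
position: [0.4338, 0.2033, 0.1098]
tool_rot: [-0.317, -3.125, 0.0]
ft_force: [0.2, 0.1, -1.6]
grip_width: 0.169
grip_force: 60.0
now [0.4338 0.2033 0.1098] yaw 78.41 t 8.85 rack [-0.0237  0.3053] | target [0.434 0.203 0.004] shift [-0.0003 -0.0002  0.1053] turn -0.001
```

View pics/s5.png

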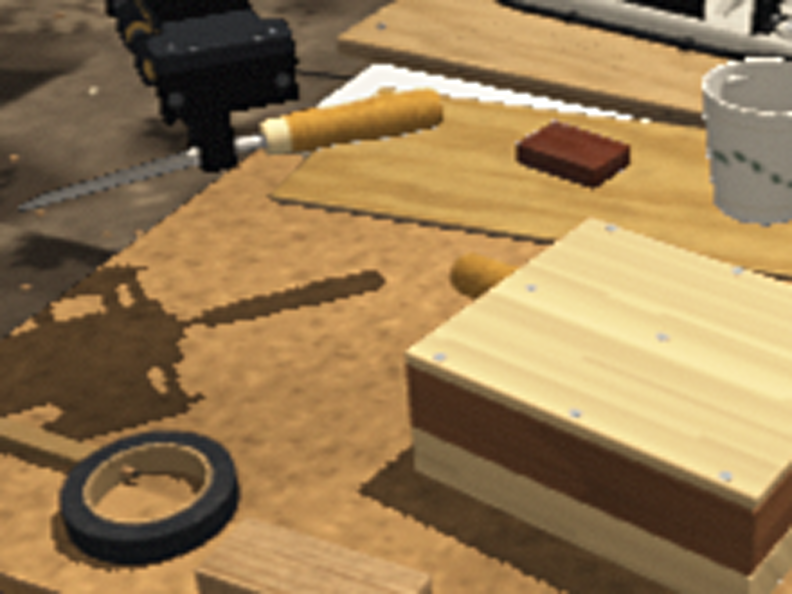

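It is still held level, with the handle out over clear bench. Now lower and release.

```bash
echo '[[[0, 0, 0.02, 0, 0], [0, 0, 0.05, 0, 0], [0, 0, 0.08, 0, 0], [0, 0, 0.09, 0, 0], [0, 0, 0.096, 0, 0], [0, 0, 0.1, 0, 0], [0, 0, 0.103, 0, 0], [0, 0, 0.105, 0, 0], [0, 0, 0.105, 0, 0], [0, 0, 0.105, 0, 0], [0, 0, 0.105, 0, 0.35], [0, 0, 0.105, 0, 0.35], [0, 0, 0.105, 0, 0.35], [0, 0, 0.105, 0, 0.35]]]' > next.json && python3 inch.py next.json; echo '[[[0, 0, -0.02, 0, 0.35], [0, 0, -0.05, 0, 0.35], [0, 0, -0.09, 0, 0.35], [-0.02, -0.03, -0.13, 0, 0.35], [-0.06, -0.05, -0.15, 0.1, 0.35], [-0.08, -0.09, -0.15, 0.2, 0.4], [-0.08, -0.13, -0.15, 0.3, 0.5], [-0.08, -0.16, -0.15, 0.4, 0.6], [-0.08, -0.18, -0.15, 0.5, 0.6], [-0.08, -0.2, -0.15, 0.5, 0.6], [-0.08, -0.2, -0.15, 0.5, 0.6]]]' > next.json && python3 inch.py next.json
python3 - <<'E'
from h import *
snap("top","t6.png",(190,150,350,270),5)
E
```

```text
time: 10.3
position: [0.434, 0.2037, 0.005]
tool_rot: [0.315, 3.125, 0.0]
ft_force: [-0.0, 0.4, 0.4]
grip_width: 0.339
grip_force: 0.0
time: 11.4
position: [0.4719, -0.0113, 0.155]
tool_rot: [1.085, 2.948, -0.001]
ft_force: [0.0, 0.0, 0.8]
grip_width: 0.597
grip_force: 0.0
```

View pics/t6.png

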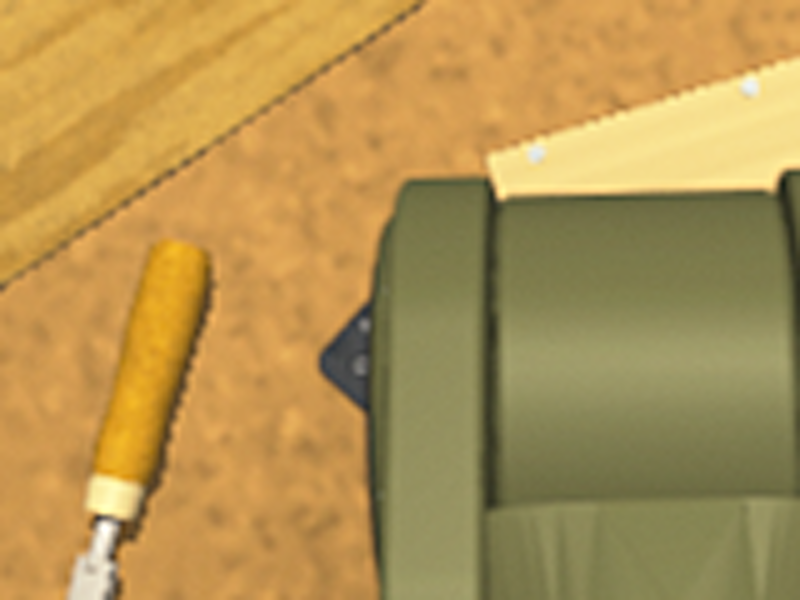

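The chisel lies flat on clear bench, handle butt at crop (182,242), handle's neck end at (112,518), with the plywood edge just beyond.

Run:
```python
from h import *
o=np.array([190,150])
w=lambda p,z:at_z("top",np.array(p)/5+o,z)[:2]
b=w((182,241),.018);n=w((112,518),.0145);n2=w((116,500),.0145);L=w((125,370),.0145);Rr=w((188,378),.0145)
a=(b-n)/np.linalg.norm(b-n);ang=np.degrees(np.arctan2(a[1],a[0]))
print(b,n,np.linalg.norm(b-n),"axis ang",ang,"width",abs(np.cross(a,L-Rr)))
g=b-a*.039
print("grip",g)
p1,p2=w((0,290),.006),w((425,0),.006);d=(p2-p1)/np.linalg.norm(p2-p1)
side=np.array([-a[1],a[0]])
for h in (.041,.058): 
  for k in(-.012,.012): print("finger->ply",np.cross(d,g+side*h+a*k-p1))
go(g,.12,ang+90-180); s=probe_bus.get_state();print(s["joint_positions"])
```

```text
[0.57883947 0.17289134] [0.46423391 0.19686336] 0.11708582646671306 axis ang -11.81421039055583 width 0.026250947026388586
grip [0.54066562 0.18087616]
finger->ply -0.03344394671204297
finger->ply -0.01740436510278152
finger->ply -0.020798027814738093
finger->ply -0.004758446205476643
now [ 0.4722 -0.0093  0.155 ] yaw 49.71 t 11.45 rack [-0.0546  0.0915] | target [0.541 0.181 0.12 ] shift [0.0707 0.1893 0.0351] turn 2.645
[-0.53045707 -0.02724814  0.4907906   1.98122799  0.01334325  1.18415938
  0.82273076]<stdin>:6: DeprecationWarning: Arrays of 2-dimensional vectors are deprecated. Use arrays of 3-dimensional vectors instead. (deprecated in NumPy 2.0)
<stdin>:12: DeprecationWarning: Arrays of 2-dimensional vectors are deprecated. Use arrays of 3-dimensional vectors instead. (deprecated in NumPy 2.0)
```

```bash
echo '[[[0.003, 0.01, 0, 0.1, 0.55], [0.007, 0.02, 0, 0.24, 0.55], [0.011, 0.03, 0, 0.38, 0.55], [0.015, 0.04, 0, 0.52, 0.55], [0.019, 0.05, 0, 0.66, 0.55], [0.022, 0.06, 0, 0.8, 0.55], [0.026, 0.07, 0, 0.94, 0.55], [0.03, 0.08, 0, 1.08, 0.55], [0.034, 0.09, 0, 1.22, 0.55], [0.038, 0.1, 0, 1.36, 0.55], [0.042, 0.11, 0, 1.5, 0.55], [0.045, 0.12, 0, 1.64, 0.55], [0.049, 0.13, 0, 1.78, 0.55], [0.053, 0.14, 0, 1.92, 0.55], [0.057, 0.15, 0, 2.06, 0.55], [0.06, 0.16, 0, 2.2, 0.55], [0.064, 0.17, 0, 2.34, 0.55], [0.068, 0.18, 0, 2.48, 0.55], [0.0707, 0.1893, 0.01, 2.6, 0.55], [0.0707, 0.1893, 0.035, 2.645, 0.55]]]' > next.json && python3 inch.py next.json; echo '[[[0, 0, 0, 0, 0.55], [0, 0, 0, 0, 0.55], [0, 0, 0, 0, 0.55]]]' > next.json && python3 inch.py next.json
python3 - <<'E'
from h import *
go((.5407,.1809),.004,-101.8); s=probe_bus.get_state();print(np.round(s["joint_positions"],2))
E
```

```text
time: 13.45
position: [0.542, 0.1864, 0.1213]
tool_rot: [-3.122, 0.318, -0.006]
ft_force: [0.5, 0.2, -0.1]
grip_width: 0.554
grip_force: 0.0
time: 13.75
position: [0.5409, 0.1825, 0.121]
tool_rot: [-3.125, 0.318, -0.002]
ft_force: [-0.4, 0.3, -0.1]
grip_width: 0.552
grip_force: 0.0
now [0.5409 0.1825 0.121 ] yaw -101.63 t 13.75 rack [0.0714 0.2516] | target [0.541 0.181 0.004] shift [-1.00e-04  1.70e-03  1.17e-01] turn 0.003
[-0.77  0.24  0.46  1.79 -0.12  1.14 -2.05]
```

```bash
echo '[[[0, 0.001, 0.03, 0, 0.55], [0, 0.0015, 0.06, 0, 0.55], [0, 0.0015, 0.085, 0, 0.55], [0, 0.0015, 0.1, 0, 0.55], [0, 0.0015, 0.11, 0, 0.55], [0, 0.0015, 0.1165, 0, 0.55], [0, 0.0015, 0.1165, 0, 0.55], [0, 0.0015, 0.1165, 0, 0.55], [0, 0.0015, 0.1165, 0, 0.2], [0, 0.0015, 0.1165, 0, 0.1], [0, 0.0015, 0.1165, 0, 0], [0, 0.0015, 0.1165, 0, 0], [0, 0.0015, 0.1165, 0, 0], [0, 0.0015, 0.1165, 0, 0]]]' > next.json && python3 inch.py next.json 50; echo '[[[0, 0, -0.01, 0, 0], [0, 0, -0.03, 0, 0], [0, 0, -0.06, 0, 0], [0, 0, -0.09, 0, 0], [0, 0, -0.12, 0, 0], [0, 0, -0.12, 0, 0], [0, 0, -0.12, 0, 0]]]' > next.json && python3 inch.py next.json
python3 - <<'E'
from h import *
go(r2w(-.040,.343),.125,18.47)
snap("side","s7.png",(150,90,370,255),3.6)
E
```

```text
time: 15.15
position: [0.5404, 0.1808, 0.0039]
tool_rot: [-3.125, 0.32, -0.001]
ft_force: [-0.9, 1.6, 2.8]
grip_width: 0.296
grip_force: 50.0
time: 15.85
position: [0.54, 0.1802, 0.1239]
tool_rot: [-3.125, 0.32, -0.001]
ft_force: [-1.2, -0.3, -1.4]
grip_width: 0.304
grip_force: 50.0
now [0.54   0.1802 0.1239] yaw -101.71 t 15.85 rack [0.0698 0.2498] | target [0.406 0.234 0.125] shift [-0.1418 -0.0254 -0.0012] turn -2.098
```

View pics/s7.png

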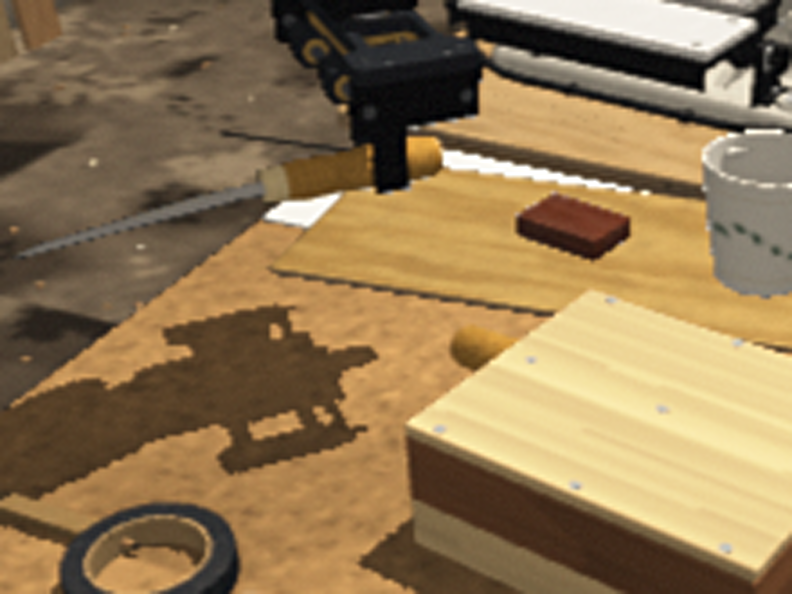

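It's held level by the handle. I'll turn it in place above the rack, then move it out in front of the bay.

```bash
echo '[[[0, 0, -0.01, -0.05, 0], [0, 0, -0.015, -0.15, 0], [0, 0, -0.015, -0.27, 0], [0, 0, -0.015, -0.39, 0], [0, 0, -0.015, -0.51, 0], [0, 0, -0.015, -0.63, 0], [0, 0, -0.015, -0.75, 0], [0, 0, -0.015, -0.87, 0], [0, 0, -0.015, -0.99, 0], [0, 0, -0.015, -1.11, 0], [0, 0, -0.015, -1.23, 0], [0, 0, -0.015, -1.35, 0], [0, 0, -0.015, -1.47, 0], [0, 0, -0.015, -1.59, 0], [0, 0, -0.015, -1.71, 0], [0, 0, -0.015, -1.83, 0], [0, 0, -0.015, -1.94, 0], [0, 0, -0.015, -2.04, 0], [0, 0, -0.015, -2.09, 0], [0, 0, -0.015, -2.098, 0]]]' > next.json && python3 inch.py next.json 60;  python3 - <<'E'
from h import *
go(r2w(-.040,.347),.125,18.47)
E
```

```text
time: 17.9
position: [0.5387, 0.1799, 0.1364]
tool_rot: [-1.834, -2.548, 0.005]
ft_force: [-0.4, -1.2, -1.5]
grip_width: 0.302
grip_force: 60.0
now [0.5387 0.1799 0.1364] yaw 18.52 t 17.9 rack [0.0684 0.2498] | target [0.405 0.238 0.125] shift [ 0.0973 -0.1083  0.0118] turn 0.001
```

```bash
echo '[[[0.01, -0.01, 0, 0, 0], [0.03, -0.03, 0, 0, 0], [0.05, -0.05, 0, 0, 0], [0.07, -0.07, 0, 0, 0], [0.085, -0.085, 0, 0, 0], [0.095, -0.1, 0, 0, 0], [0.0973, -0.1083, 0.012, 0, 0], [0.0973, -0.1083, 0.04, 0, 0], [0.0973, -0.1083, 0.07, 0, 0], [0.0973, -0.1083, 0.085, 0, 0], [0.0973, -0.1083, 0.085, 0, 0], [0.0973, -0.1083, 0.085, 0, 0]]]' > next.json && python3 inch.py next.json;  python3 - <<'E'
from h import *
go(r2w(-.040,.347),.039,18.47)
a=camrig.get_image("side")[130:290,170:330,::-1];b=camrig.get_image("top")[170:330,215:375,::-1]
cv2.imwrite("pics/c8.png",cv2.resize(np.hstack([a,b]),None,fx=2.5,fy=2.5,interpolation=cv2.INTER_CUBIC))
E
```

```text
time: 19.1
position: [0.4058, 0.2385, 0.0535]
tool_rot: [-1.835, -2.55, 0.001]
ft_force: [-1.0, 0.3, -1.3]
grip_width: 0.303
grip_force: 60.0
now [0.4058 0.2385 0.0535] yaw 18.51 t 19.1 rack [-0.039   0.3476] | target [0.405 0.238 0.039] shift [-0.0006 -0.001   0.0145] turn 0.001
```

View pics/c8.png

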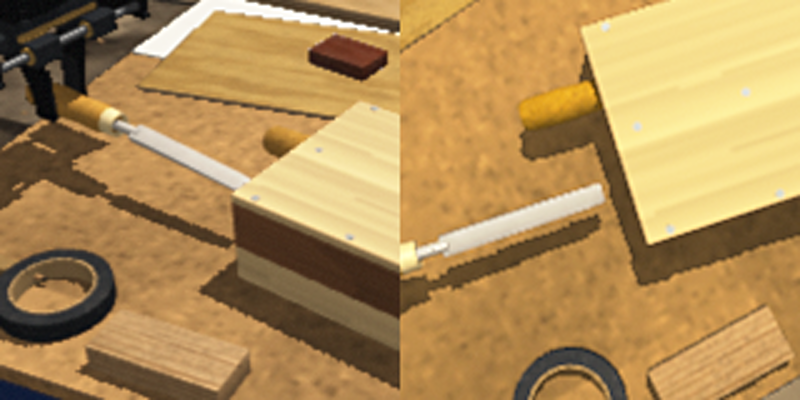

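Side (left half): the blade runs from the neck at (118,126) to the tip at (245,186), aligned with the bay. Top (right half): tip at (602,194), blade start at (445,246). I'll compare these with the level-chisel prediction.

Run:
```python
from h import *
gx,gy=-.039,.3476; z0=.0535-.0035
pt=lambda y,dz:np.r_[r2w(gx,gy-(.092-y)),z0+dz]
P=[pt(-.131,.008),pt(-.002,.008),pt(.023,.0145)]
print("side pred",((proj("side",P)-[170,130])*2.5).round(1).tolist())
print("top pred",((proj("top",P)-[215,170])*2.5+[400,0]).round(1).tolist())
o=np.array([215,170]);f=lambda p,z:(M.T@(at_z("top",(np.array(p)-[400,0])/2.5+o,z)[:2]-org)).round(4)
print(f((602,194),.058),f((445,246),.066))
# tip z from side px for given known xy
for dz in(-.02,-.01,0,.01): print(dz,((proj("side",[pt(-.131,.008+dz)])-[170,130])*2.5).round(1))
```

```text
side pred [[247.8, 179.8], [134.5, 134.0], [113.2, 119.6]]
top pred [[599.1, 194.0], [440.3, 245.5], [407.4, 255.7]]
[-0.0397  0.1224] [-0.0409  0.2489]
-0.02 [[249.4 199.7]]
-0.01 [[248.6 189.8]]
0 [[247.8 179.8]]
0.01 [[246.9 169.7]]
```

```bash
echo '[[[-0.001, -0.002, 0.005, 0, 0], [-0.001, -0.002, 0.01, 0, 0], [-0.005, -0.002, 0.01, 0, 0], [-0.015, -0.002, 0.01, 0, 0], [-0.03, -0.002, 0.01, 0, 0], [-0.045, -0.002, 0.01, 0, 0], [-0.06, -0.002, 0.01, 0, 0], [-0.075, -0.002, 0.01, 0, 0], [-0.09, -0.002, 0.01, 0, 0], [-0.1, -0.002, 0.01, 0, 0], [-0.1, -0.002, 0.01, 0, 0]]]' > next.json && python3 inch.py next.json
python3 - <<'E'
from h import *
go(r2w(-.041,.1256+.015),.037,18.47); s=probe_bus.get_state();print(np.round(s["ft_force"],1),np.round(s["torque"],2))
a=camrig.get_image("side")[130:290,170:330,::-1];b=camrig.get_image("top")[170:330,215:375,::-1]
cv2.imwrite("pics/c9.png",cv2.resize(np.hstack([a,b]),None,fx=2.5,fy=2.5,interpolation=cv2.INTER_CUBIC))
E
```

```text
time: 20.3
position: [0.4369, 0.1409, 0.0436]
tool_rot: [1.839, 2.546, -0.0]
ft_force: [0.5, -0.3, -1.7]
grip_width: 0.301
grip_force: 60.0
now [0.4369 0.1409 0.0436] yaw 18.32 t 20.3 rack [-0.0404  0.2452] | target [0.47  0.042 0.037] shift [-0.1046 -0.0003  0.0066] turn -0.003
[ 0.5 -0.3 -1.7] [0.   0.05 0.02]
```

No contact so far. I'll continue to about 15 mm short, lowering on the way.

```bash
echo '[[[-0.015, 0, 0, 0, 0], [-0.03, 0, 0, 0, 0], [-0.045, 0, 0, 0, 0], [-0.06, 0, 0, 0, 0], [-0.075, 0, 0, 0, 0], [-0.09, 0, 0.001, 0, 0], [-0.1, 0, 0.003, 0, 0], [-0.1046, 0, 0.005, 0, 0], [-0.1046, 0, 0.006, 0, 0], [-0.1046, 0, 0.006, 0, 0]]]' > next.json && python3 inch.py next.json
python3 - <<'E'
from h import *
go(r2w(-.041,.1256),.037,18.47); s=probe_bus.get_state();print(np.round(s["ft_force"],1),np.round(M.T@s["ft_force"][:2],1))
E
```

```text
time: 21.4
position: [0.4692, 0.0445, 0.0372]
tool_rot: [-1.834, -2.55, 0.0]
ft_force: [-1.1, 0.3, -2.8]
grip_width: 0.302
grip_force: 60.0
now [0.4692 0.0445 0.0372] yaw 18.56 t 21.4 rack [-0.0405  0.1434] | target [0.474 0.027 0.037] shift [-0.0178 -0.0006  0.0001] turn 0.002
[-1.1  0.3 -2.8] [-0.9  0.6]
```

```bash
F(){ python3 - <<'E'
from h import *
s=probe_bus.get_state();p=M.T@(np.array(s["position"][:2])-org);print("F rack",np.round(M.T@s["ft_force"][:2],1),round(s["ft_force"][2],1),"pos",p.round(4),round(s["position"][2],4))
E
}
echo '[[[-0.005, 0, 0.001, 0, 0], [-0.01, 0, 0.001, 0, 0], [-0.013, 0, 0.001, 0, 0], [-0.013, 0, 0.001, 0, 0]]]' > next.json && python3 inch.py next.json >/dev/null; F
echo '[[[-0.001, 0, 0, 0, 0], [-0.002, 0, 0, 0, 0], [-0.002, 0, 0, 0, 0]]]' > next.json && python3 inch.py next.json>/dev/null; F
echo '[[[-0.001, 0, 0, 0, 0], [-0.002, 0, 0, 0, 0], [-0.002, 0, 0, 0, 0]]]' > next.json && python3 inch.py next.json>/dev/null; F
```

```text
F rack [-0.4 -0.1] -2.0 pos [-0.0403  0.1289] 0.0366
F rack [-0.3 -0.2] -1.8 pos [-0.0403  0.1275] 0.0365
F rack [-0.7  0.8] -0.5 pos [-0.0403  0.1257] 0.0365
```

```bash
F(){ python3 - <<'E'
from h import *
s=probe_bus.get_state();p=M.T@(np.array(s["position"][:2])-org);print("F rack",np.round(M.T@s["ft_force"][:2],1),round(s["ft_force"][2],1),"pos",p.round(4),round(s["position"][2],4))
E
}
echo '[[[-0.001, 0, 0, 0, 0], [-0.0015, 0, 0, 0, 0], [-0.0015, 0, 0, 0, 0]]]' > next.json && python3 inch.py next.json >/dev/null; F
echo '[[[-0.001, 0, 0, 0, 0], [-0.0015, 0, 0, 0, 0], [-0.0015, 0, 0, 0, 0]]]' > next.json && python3 inch.py next.json>/dev/null; F
```

```text
F rack [0.1 5. ] -1.2 pos [-0.0403  0.1251] 0.0364
F rack [-0.3  6.9] -1.6 pos [-0.0404  0.1247] 0.0363
```

Contact with the back came at the expected depth. I'll push 1 mm more, lower and release.

```bash
echo '[[[-0.001, 0, 0, 0, 0], [-0.001, 0, 0.001, 0, 0], [-0.001, 0, 0.0015, 0, 0], [-0.001, 0, 0.0015, 0, 0]]]' > next.json && python3 inch.py next.json; echo '[[[0, 0, 0, 0, 0.2], [0, 0, 0, 0, 0.4], [0, 0, 0, 0, 0.45], [0, 0, 0, 0, 0.45], [0, 0, 0, 0, 0.45], [0, 0, -0.02, 0, 0.45], [0, 0, -0.04, 0, 0.45], [0.03, 0, -0.06, 0, 0.45], [0.07, 0, -0.06, 0, 0.3], [0.1, 0, -0.06, 0, 0.1], [0.1, 0, -0.06, 0, 0], [0.1, 0, -0.06, 0, 0]]]' > next.json && python3 inch.py next.json
python3 - <<'E'
from h import *
go(r2w(-.041,.163+.02),.037,18.47)
a=camrig.get_image("side")[130:290,170:330,::-1];b=camrig.get_image("top")[150:310,235:395,::-1]
cv2.imwrite("pics/c10.png",cv2.resize(np.hstack([a,b]),None,fx=2.5,fy=2.5,interpolation=cv2.INTER_CUBIC))
E
```

```text
time: 23.4
position: [0.4753, 0.0266, 0.0353]
tool_rot: [-1.831, -2.548, -0.003]
ft_force: [-3.9, 9.2, 3.5]
grip_width: 0.298
grip_force: 60.0
time: 24.6
position: [0.4446, 0.1185, 0.095]
tool_rot: [1.833, 2.55, -0.0]
ft_force: [-0.2, -0.4, -0.1]
grip_width: 0.172
grip_force: 0.0
now [0.4446 0.1185 0.095 ] yaw 18.58 t 24.6 rack [-0.0403  0.2214] | target [0.456 0.082 0.037] shift [-0.0384 -0.0008  0.0581] turn 0.002
```

View pics/c10.png

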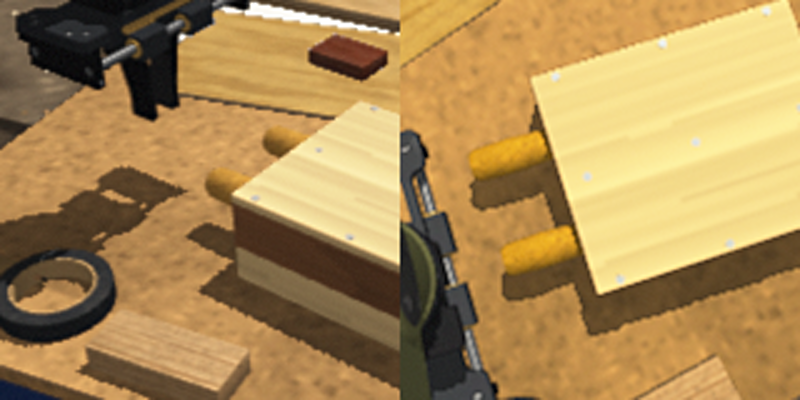

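Both handles stick out side by side at equal length, and the tape and the other chisel haven't moved. A gentle nudge on the butt with shut fingers will confirm it is home.

```bash
F(){ python3 - <<'E'
from h import *
s=probe_bus.get_state();p=M.T@(np.array(s["position"][:2])-org);print("F rack",np.round(M.T@s["ft_force"][:2],1),round(s["ft_force"][2],1),"pos",p.round(4),round(s["position"][2],4))
E
}
echo '[[[0, 0, 0.03, 0, 0], [0, 0, 0.055, 0, 0], [0, 0, 0.058, 0, 0], [-0.015, 0, 0.058, 0, 0], [-0.03, 0, 0.058, 0, 0], [-0.042, 0, 0.058, 0, 0], [-0.042, 0, 0.058, 0, 0], [-0.042, 0, 0.058, 0, 0]]]' > next.json && python3 inch.py next.json >/dev/null; F
echo '[[[-0.001, 0, 0, 0, 0], [-0.003, 0, 0, 0, 0], [-0.004, 0, 0, 0, 0], [-0.004, 0, 0, 0, 0]]]' > next.json && python3 inch.py next.json>/dev/null; F
echo '[[[-0.001, 0, 0, 0, 0], [-0.002, 0, 0, 0, 0], [-0.003, 0, 0, 0, 0], [-0.003, 0, 0, 0, 0]]]' > next.json && python3 inch.py next.json>/dev/null; F
```

```text
F rack [0.3 0.9] 0.5 pos [-0.0401  0.1794] 0.0374
F rack [0.8 0.1] -0.3 pos [-0.0404  0.1756] 0.037
F rack [-0.5  6.3] 0.4 pos [-0.0403  0.1743] 0.037
```

The butt resists at 6 N, well above what friction alone would give, so the tip is against the back. I'll retreat and hand in.

```bash
echo '[[[0.01, 0, 0, 0, 0], [0.03, 0, 0, 0, 0], [0.06, 0, 0, 0, 0], [0.07, 0, -0.05, 0, 0], [0.07, 0, -0.1, 0, 0], [0.07, 0, -0.12, 0, 0], [0.07, 0, -0.12, 0, 0]]]' > next.json && python3 inch.py next.json; python3 -c "
from bench import ctrl, camrig, probe_bus
print(ctrl.close_job())"
```

```text
time: 27.0
position: [0.4404, 0.1395, 0.1609]
tool_rot: [1.832, 2.546, 0.01]
ft_force: [0.5, 0.2, -0.4]
grip_width: 0.006
grip_force: 0.0
the job is handed in; nothing more can be done
None
```

The reversed chisel is back in its bay blade first, with its tip against the back and released; the other chisel and the tape measure were not disturbed, and I handed the job in at 27 s.

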